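Set the bike brake to heavy and scan its tag

TASK

Get the exercise-bike brake unit on the bench ready: turn its black knob clockwise (seen from above) until it clicks into its last position, at the biggest stud. Then pick up the hand scanner, aim its window at the middle of the white barcode tag on the same unit from about 10 to 20 cm away and hold it steady there for two seconds, and stand it back upright on its round rubber pad, wholly on the pad. Leave the water bottle, the dumbbell and the wrench where they are.

Things in the scene. Friction and masses are not known exactly. Their poses are not given: they have to be found in the camera images.
- brake_unit: Bike brake unit, fixed on the bench: dark plate 160 x 300 mm (x, y), 12 thick; origin: centre of its underside, z up. In its frame: grey housing 130 x 120 at (0, 30) mm, top at 65, with the knob on the axis (0, 30); upright steel flywheel 90 across at y 118 to 136, top at 103; grey block 90 x 80 at (0, -100), top at 37, with the tag. Three metal studs of growing size 47 mm from the knob's axis.
- tag (a point): Middle of the white barcode tag (44 x 64 mm, x, y), lying flat and facing up (its z) on the unit's low block, 38 mm above the bench. Its axes are the unit's.
- level_knob_grip (a point): Grip point on the black knob: on its vertical axis, 97 mm above the bench. Knob: round skirt 48 mm across, 69 to 77 mm above the bench, with an upright bar 46 mm long (this point's x), 14 thick (its y), up to 109 mm. The point turns with the knob; at its -x end a small nose and a white line on top point at the studs, which mark the click positions.
- level_knob (a joint): Angle of the knob, rad, growing clockwise seen from above. Sprung click positions at 0 (smallest stud), 0.7 and 1.4 (biggest stud, the last; end stop at 1.42). The detent resists with up to 0.2 N m until about halfway (0.35, 1.05), then pulls the knob on into the next position, where it stays when released. Starts in the first or second.
- scanner: Loose grey scanner, 0.22 to 0.37 kg, standing upright on a round foot 80 mm across, 12 thick; origin: centre of the foot's underside, z up. Upright stem 28 x 24 mm (x, y) centred at x -4 mm, up to 170; hold it by its bare top, 130 to 170. Below, a head 46 wide (y) reaches forward to x 50 mm at heights 70 to 126, its dark window facing forward (+x) and 45 degrees down.
- scanner_beam (a point): Middle of the scanner's window, at (38, 0, 82) mm in the scanner's frame. The beam leaves along this point's z: 45 degrees below the scanner's +x when it stands upright.
- pad: Round black rubber pad, 120 mm across, 4 mm thick, fixed on the bench: the scanner's place. Origin at the centre of its underside.
- bottle: Bystander: steel water bottle, 68 mm across, 190 mm tall, standing; origin at the centre of its foot.
- dumbbell: Bystander: small hex dumbbell, 210 mm long (x), 64 mm high, lying; origin under its middle.
- wrench: Bystander: steel wrench lying flat; origin under its middle.
Not all that is in view belongs to the job. Leave any green or red look-alike of the scanner alone.

How it is judged:
By the outcome, as a careful person would: the job done as asked, in the order asked, and still so for the second after the job is handed in, with the robot touching nothing.
It also fails if it takes over 64 s, if anything falls off the work surface, if the arm or the gripper's body presses on something with over 40 N, if the wrist force passes 120 N, or if a joint passes its speed limit or range.

ROBOT

A 7-joint arm with a two-finger parallel gripper is mounted at the origin on the work surface. World frame = base frame: x ahead of the robot, y to its left, z up, the work surface at z = 0. Lengths are in m, angles in rad, forces in N, time in s.
With the tool pointing down it reaches from about 0.4 to 0.85 m from the base axis. Payload 10.4 kg.
Tool frame: the origin (TCP) lies between the finger pads; the fingertips stand 19 mm ahead of it and the grasp point (between the pads) is the TCP (manip.tips_ahead is the distance from the TCP to the fingertips, in m); z points along the fingers, y is the line along which they close (so a half turn about z gives the same grasp; the last joint's range is limited). The gripper opens to 85 mm and grips with 20 to 120 N. Pads are 22 mm wide; open, the fingers measure 114 mm over their backs; the gripper's body (76 mm by 85 mm) begins 54 mm behind the grasp point. The pads swing forward as they close: fully open they stand 13 mm farther back than shut.
Start: joints at [-1.133, 0.332, -0.065, 1.46, 0.022, 1.35, -0.088], TCP at [0.278, 0.56, 0.25] pointing down, gripper open.
Joint ranges: [-2.6, 2.6], [-0.5, 2.12], [-1.47, 1.34], [0.16, 2.42], [-1.27, 4.41], [0.06, 2.06], [-2.6, 2.6]. Speed limits (rad/s): [2.22, 2.22, 2.79, 2.79, 3.14, 3.14, 3.14].

INTERFACE

Orientations are given as a unit quaternion [x, y, z, w].
In Python, from workcell import manip, viewer gives the robot as it stands.
- The arm moves only by the tool arm_command, never from a script. Its argument "series" is text: rows parted by semicolons, each of 5 numbers parted by spaces: the closure, from 0 (fully open) to 1 (shut), then the shift along the tool's x, y, z normalised to -1 to 1, where 1 is 0.4 m, then the turn about the tool's z normalised to -1 to 1, where 1 is 180 degrees. In form: jaw tx ty tz spin; .... A call has exactly 10 rows; each row shifts and turns the commanded pose from where the row before left it, along the tool's axes as they then stand; what a row does not reach is not made up. A row lasts 1/8 s, in which the tool goes at most 62.5 mm and 10.7 degrees, less where a joint would pass 70% of its speed; a pose out of reach is approached as far as the arm can. A call with a number of a shift or a turn outside -1 to 1 is refused whole. A call with a gripper value outside its range is refused whole. The fingers move at their own pace and stop on an object; "newtons" is the grip in N (left out, the last holds). Time passes only in rows, so rows that do not move let the fingers close, or fill a call up. It gives the time, the measured TCP pose, the force, the opening and the grip force at its end, in the units of the state.
- manip.get_obs(): the state, without advancing time (a new reading comes with each control period).
- viewer.camera(name): name is "side" or "top" or "wrist"; returns a dict with "pixels" (384x512x3 uint8, red, green, blue), "intrinsics" (3x3 intrinsics, pixels), "extrinsics" (4x4, takes a point from world to camera coordinates). Camera axes: x right, y up, looking along -z (the intrinsics and any distortion apply to the point x, -y, -z); pixel columns grow to the right and rows downward; lengths in m; the calibration is good to about 2 mm. A picture is of the moment at which its call begins. There is no depth.
- manip.hand_in(): hands the job in; it is judged then, once.
The state is a dict: "clock": time; "joint_pos": joint angles; "joint_velocities": joint speeds; "tau": joint torques, N m; "position": TCP position; "ee_rot": TCP orientation; "ft_force": force on the tool from outside, world axes, zero at the start; "torque": the same for the moment, N m; "grip_width": opening from 0.0 (shut) to 1.0 (fully open); "grasp_force": force on a finger pad.
Only numpy, scipy, OpenCV 4.12 (cv2) and the standard library are available. Lean on these libraries where they do the work, as an engineer would, in place of code of your own. Each camera call takes 0.05 s, during which the arm holds its last target. There are 200 camera calls.

## Working session

There is one attempt and no reset: what is moved stays moved. The work goes in short steps, Python scripts to look and compute and a tool call to move; the robot and the scene stay as the last step left them, time stands still between calls to the robot, and variables do not carry over. Pictures are saved under pics/ and viewed, at most 13 in all, crops included, and the job is handed in when it is done.

Besides the shell and the picture viewer there is one more tool, called after "Request:" as name(argument=value, ...) on one line, values as JSON. arm_command: Moves the arm, as the interface text tells. Scaled input: -1 to 1 covers 0.4 m each way for a shift and 180 degrees each way for a turn. Its arguments: {"type":"object","properties":{"series":{"type":"string"},"newtons":{"type":"number"}},"required":["series"]}

```bash
mkdir -p pics
cat > h.py <<'E'
import numpy as np, cv2
from workcell import manip, viewer
from scipy.spatial.transform import Rotation as R
def cam(n,save=None):
    c=viewer.camera(n); im=np.array(c["pixels"])[:,:,::-1].copy()
    if save: cv2.imwrite("pics/"+save,im)
    return im,np.array(c["intrinsics"]),np.array(c["extrinsics"])
def ray(K,E,u,v):
    d=np.linalg.inv(K)@np.array([u,v,1.]); d=np.array([d[0],-d[1],-d[2]])
    Rm=E[:3,:3]; return -Rm.T@E[:3,3], Rm.T@d
def onz(K,E,u,v,z):
    o,d=ray(K,E,u,v); return o+d*(z-o[2])/d[2]
def proj(K,E,p):
    q=E[:3,:3]@np.array(p)+E[:3,3]; q=K@np.array([q[0],-q[1],-q[2]]); return q[:2]/q[2]
E
python3 - <<'E'
from h import *
a=cam("top","t1.png");b=cam("side","s1.png")
np.savez("cal.npz",tK=a[1],tE=a[2],sK=b[1],sE=b[2])
for c in(a,b): print(c[1].round(1).tolist(),(-c[2][:3,:3].T@c[2][:3,3]).round(3))
o=manip.get_obs();print(o["clock"],o["position"],o["ee_rot"],manip.tips_ahead)
cv2.imwrite("pics/ts1.png",cv2.resize(np.vstack([a[0],b[0]]),(400,600)))
E
```

```text
[[380.8, 0.0, 259.1], [0.0, 380.8, 191.4], [0.0, 0.0, 1.0]] [ 0.386 -0.017  1.203]
[[461.8, 0.0, 253.5], [0.0, 461.8, 186.7], [0.0, 0.0, 1.0]] [ 0.162 -0.99   0.841]
0.1 [0.27779085 0.55953222 0.24960745] [ 2.28363155e-01  9.73575819e-01 -6.19572018e-04 -1.03350779e-04] 0.019
```

View pics/t1.png

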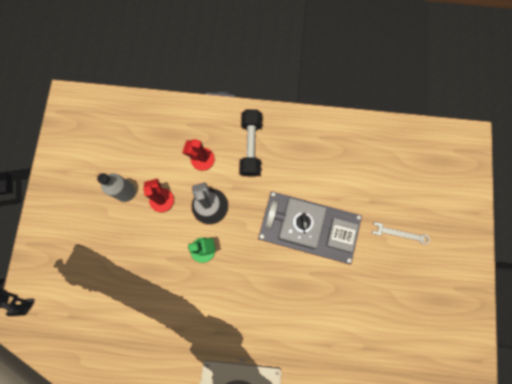

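View pics/s1.png

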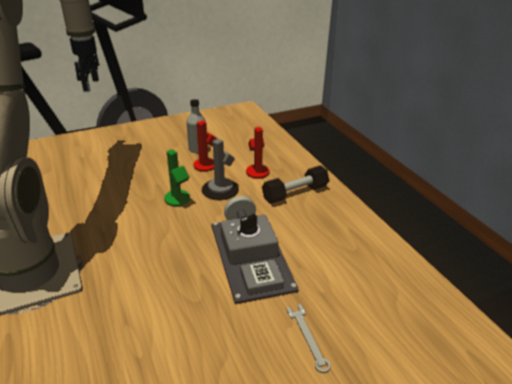

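The top view shows the grey scanner on the black pad at (208,203). The look-alikes are red at (158,195) and (200,155) and green at (203,248). The unit spans (262–361, 193–262), with its knob at (304,222) and tag at (343,235). The only grey scanner is the one on the pad, so that is the one meant. I'll confirm it in an enlarged crop.

Run:
```python
from h import *
t=cv2.imread("pics/t1.png");s=cv2.imread("pics/s1.png")
c1=cv2.resize(t[170:270,180:370],None,fx=4,fy=4,interpolation=cv2.INTER_CUBIC)
cv2.imwrite("pics/c1.png",c1)
z=np.load("cal.npz");K,E=z["tK"],z["tE"]
for n,u,v,h in [("tag",343,235,.038),("knob",304,222,.109),("c",273,193,.012),("c",361,214,.012),("c",350,262,.012),("c",260,238,.012),("pad",210,206,.004),("red",158,199,0),("red2",202,159,0),("green",202,252,0)]:
    print(n,onz(K,E,u,v,h).round(3))
g=cv2.cvtColor(t,cv2.COLOR_BGR2HSV)
m=cv2.inRange(g,(0,0,150),(180,60,255));m[:, :320]=0;m[:,365:]=0;m[:215]=0;m[255:]=0
m=cv2.morphologyEx(m,cv2.MORPH_CLOSE,np.ones((9,9)))
for c in cv2.findContours(m,0,2)[0]:
    if cv2.contourArea(c)>100:
        r=cv2.minAreaRect(c);print("tag",r,onz(K,E,*r[0],.038).round(4)); B=[onz(K,E,*p,.038) for p in cv2.boxPoints(r)]; print(np.array(B).round(3).tolist(),[np.linalg.norm(B[i]-B[i-1]).round(3) for i in range(4)])
```

```text
tag [ 0.517 -0.268  0.038]
knob [ 0.535 -0.138  0.109]
c [ 0.631 -0.043  0.012]
c [ 0.592 -0.326  0.012]
c [ 0.439 -0.299  0.012]
c [ 0.485 -0.016  0.012]
pad [0.571 0.152 0.004]
red [0.577 0.321 0.   ]
red2 [0.724 0.199 0.   ]
green [0.424 0.159 0.   ]
tag ((343.5, 234.5), (25.905818939208984, 27.656906127929688), 11.888657569885254) [ 0.5189 -0.2691  0.038 ]
[[0.481, -0.224, 0.038], [0.566, -0.236, 0.038], [0.557, -0.315, 0.038], [0.473, -0.301, 0.038]] [np.float64(0.078), np.float64(0.085), np.float64(0.079), np.float64(0.085)]
```

View pics/c1.png

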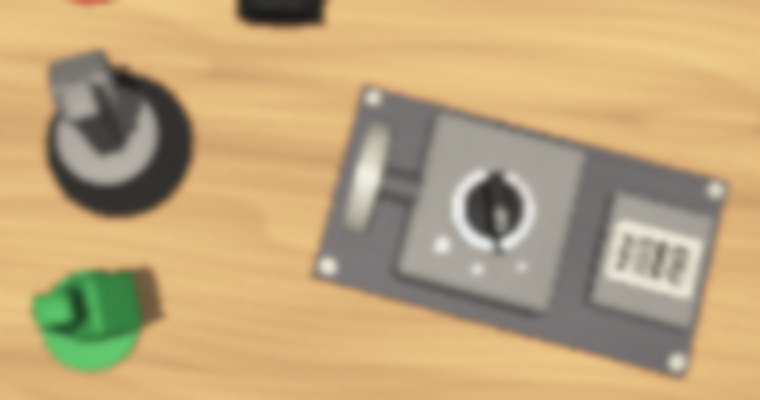

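The crop confirms the grey scanner on the black pad, at crop (105,130). The unit's studs are at crop (521,266), (477,268) and (441,245), smallest to biggest, which runs clockwise. The knob bar spans crop (493,175) to (500,250), so its click position is unclear. I'll move over the knob for a close look.

Request:
arm_command(series="0 -0.066 -0.065 -0.02 0;0 -0.066 -0.065 -0.02 0;0 -0.066 -0.065 -0.02 0;0 -0.066 -0.065 -0.02 0;0 -0.066 -0.065 -0.02 0;0 -0.066 -0.065 -0.02 0;0 -0.066 -0.065 -0.02 0;0 -0.066 -0.065 -0.02 0;0 -0.066 -0.065 -0.02 0;0 -0.066 -0.065 -0.02 0")

```text
clock: 1.35
position: [0.3989, 0.2082, 0.3303]
ee_rot: [0.228, 0.974, -0.0, -0.0]
ft_force: [1.0, 1.8, -0.1]
grip_width: 0.999
grasp_force: 0.0
```

Request:
arm_command(series="0 -0.066 -0.065 0 0;0 -0.066 -0.065 0 0;0 -0.066 -0.065 0 0;0 -0.066 -0.065 0 0;0 -0.066 -0.065 0 0;0 -0.066 -0.065 0 0;0 -0.066 -0.065 0 0;0 -0.066 -0.065 0 0;0 -0.066 -0.065 0 0;0 -0.066 -0.065 0 0")

```text
clock: 2.6
position: [0.5197, -0.1417, 0.3301]
ee_rot: [0.228, 0.974, 0.0, -0.0]
ft_force: [0.2, 0.5, -0.1]
grip_width: 1.0
grasp_force: 0.0
```

Run:
```python
from h import *
o=manip.get_obs();print(o["clock"],o["position"],R.from_quat(o["ee_rot"]).as_matrix().round(3).tolist(),o["joint_pos"])
a=cam("wrist","w1.png");np.savez("w1.npz",K=a[1],E=a[2]);print((-a[2][:3,:3].T@a[2][:3,3]).round(3))
cv2.imwrite("pics/w1b.png",cv2.resize(a[0],(768,576)))
```

```text
2.6 [ 0.51973131 -0.14172654  0.33006807] [[-0.896, 0.444, -0.0], [0.444, 0.896, 0.0], [0.0, 0.0, -1.0]] [-0.41436017  0.10703173  0.6548263   1.59145407 -0.06561703  1.46569112
  1.35495826]
[ 0.459 -0.112  0.454]
```

View pics/w1b.png

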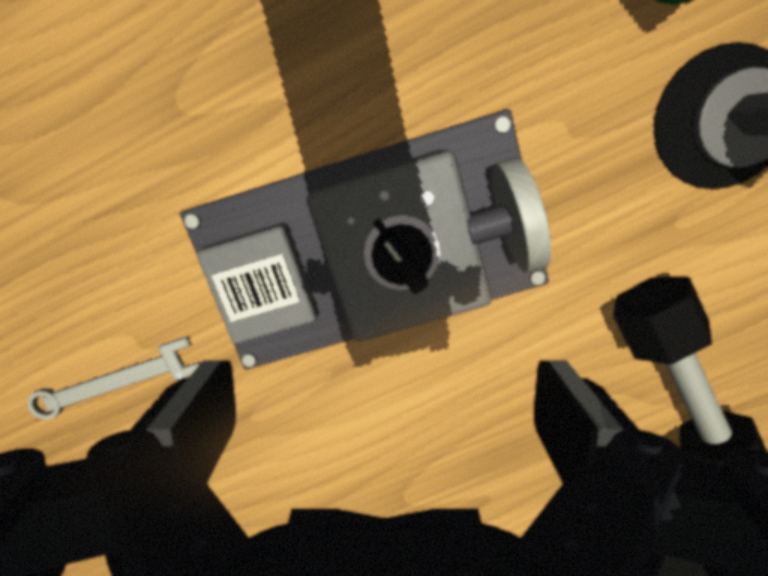

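The wrist view shows the nose at (377,222), the far bar end at (420,290) and the skirt centre near (402,253). The studs are at (351,221), (384,196) and (428,198), the tag centre is at (256,287) and the plate screws are at the corners. I'll convert these to world angles.

Run:
```python
from h import *
z=np.load("w1.npz");K,E=z["K"],z["E"]
P=lambda u,v,h:onz(K,E,u/1.5,v/1.5,h)
S=[P(192,221,.012),P(503,125,.012),P(539,278,.012),P(248,361,.012)]
c=np.mean(S,0);print("plate",c.round(4),[np.linalg.norm(S[i]-S[i-1]).round(3) for i in range(4)])
d=S[1]-S[0]+S[2]-S[3];yaw=np.arctan2(-d[0],d[1]);print("yaw",np.degrees(yaw))
C=np.array([np.cos(yaw),np.sin(yaw)]);Y=np.array([-np.sin(yaw),np.cos(yaw)])
k=c[:2]+.03*Y;t=c[:2]-.1*Y;print("knob",k.round(4),"tag",t.round(4),"tag seen",P(256,287,.038).round(4),"skirt seen",P(402,253,.077).round(4))
a=lambda d:np.degrees(np.arctan2(d[1],d[0]))%360
for u,v in((351,221),(384,196),(428,198)):
    p=P(u,v,.068)[:2]-k;print("stud",a(p),np.linalg.norm(p))
n,f=P(377,222,.109),P(422,291,.109);print("bar",a(n[:2]-f[:2]),np.linalg.norm(n-f),((n+f)/2).round(4))
n,f=P(388,240,.109),P(399,261,.109);print("line",a(n[:2]-f[:2]),n,f)
```

```text
plate [ 0.54   -0.1685  0.012 ] [np.float64(0.14), np.float64(0.281), np.float64(0.14), np.float64(0.283)]
yaw -9.610833480529346
knob [ 0.545  -0.1389] tag [ 0.5233 -0.2671] tag seen [ 0.5212 -0.266   0.038 ] skirt seen [ 0.5416 -0.1376  0.077 ]
stud 209.42801347672292 0.04780902482004698
stud 170.66048468883886 0.04808734232461639
stud 130.02939771774422 0.0484859705940018
bar 186.3457736419205 0.05918319102753656 [ 0.5366 -0.1381  0.109 ]
line 180.91924026913836 [ 0.52188192 -0.14013975  0.109     ] [ 0.53881173 -0.13986811  0.109     ]
```

The bar angle reads 181 to 189°, between the studs at 171° and 209°, so the position is still ambiguous. One closer crop of the knob should settle it.

Run:
```python
from h import *
t=cv2.imread("pics/w1.png")[120:210,210:320]
t=cv2.convertScaleAbs(t,alpha=1.8,beta=10)
cv2.imwrite("pics/k1.png",cv2.resize(t,None,fx=6,fy=6,interpolation=cv2.INTER_CUBIC))
z=np.load("w1.npz")
for h,r in((.109,.023),(.077,.023)):
  for an in(209.5,170.7):
    e=np.array([np.cos(np.radians(an)),np.sin(np.radians(an))])
    print(h,an,[((proj(z["K"],z["E"],[.5435+s*r*e[0],-.139+s*r*e[1],h])-[210,120])*6).round() for s in(1,-1,0)])
```

```text
0.109 209.5 [array([244., 274.]), array([458., 415.]), array([352., 345.])]
0.109 170.7 [array([314., 222.]), array([389., 464.]), array([352., 345.])]
0.077 209.5 [array([246., 238.]), array([444., 369.]), array([346., 304.])]
0.077 170.7 [array([311., 190.]), array([380., 414.]), array([346., 304.])]
```

View pics/k1.png

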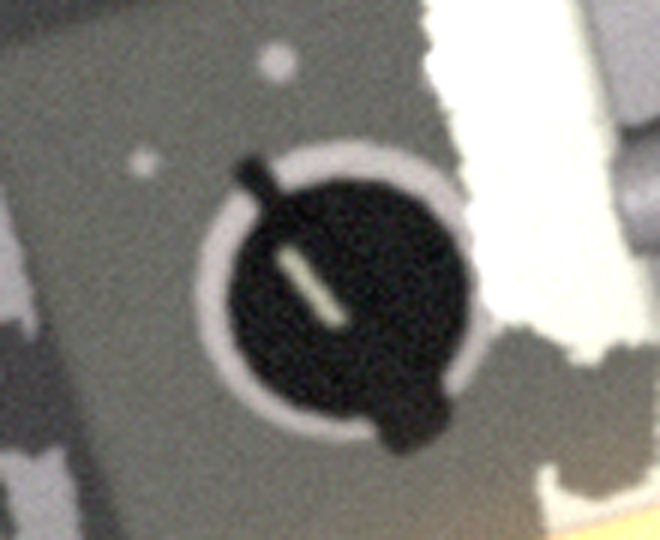

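Run:
```python
from h import *
z=np.load("w1.npz");K,E=z["K"],z["E"]
P=lambda u,v,h:onz(K,E,u/6+210,v/6+120,h)[:2]
a=lambda d:np.degrees(np.arctan2(d[1],d[0]))%360
n,f=P(285,250,.109),P(340,325,.109);e=P(418,438,.109)
print("line",a(n-f),np.linalg.norm(n-f),n,f,"toend",a(n-e),np.linalg.norm(n-e),e, "nose",P(250,170,.105),P(250,170,.08))
im=cv2.imread("pics/w1.png")[120:210,210:320].max(2)
im=cv2.resize(im,None,fx=6,fy=6,interpolation=cv2.INTER_CUBIC)
# ring (skirt light rim) centre
m=(im>75).astype(np.uint8)*255; m[:, 490:]=0
print([(cv2.contourArea(c),cv2.minEnclosingCircle(c)) for c in cv2.findContours(m,0,2)[0] if cv2.contourArea(c)>300])
for h in(.066,.077):print(h,P(340,292,h))
```

```text
line 189.3742167443585 0.01658216675824319 [ 0.52292743 -0.14201763] [ 0.53928815 -0.13931669] toend 188.40457995358696 0.04172506518518472 [ 0.5642044  -0.13591901] nose [ 0.50822772 -0.14152478] [ 0.51177749 -0.14365056]
[(4606.0, ((37.5, 497.5), 55.9330940246582)), (1064.0, ((312.5, 286.5), 42.714263916015625)), (2007.5, ((15.0, 265.5), 61.361732482910156)), (8144.5, ((299.0, 316.5), 139.234619140625)), (455.0, ((143.65908813476562, 162.49716186523438), 13.134885787963867)), (1029.0, ((276.6370544433594, 62.9035530090332), 19.51279067993164)), (21130.0, ((454.0, 194.448974609375), 197.5738983154297))]
0.066 [ 0.54331408 -0.13981289]
0.077 [ 0.54091505 -0.13902   ]
```

Request:
arm_command(series="0.3 -0.049 0.032 0.04 0;0.3 0 0 0.05 -0.049;0.3 0 0 0.05 -0.049;0.3 0 0 0.06 -0.049;0.3 0 0 0.06 -0.05;0.3 0 0 0.06 0;0.3 0 0 0.06 0;0.3 0 0 0.06 0;0.3 0 0 0.04 0;0.3 0 0 0 0", newtons=40)

```text
clock: 3.9
position: [0.5422, -0.1378, 0.1373]
ee_rot: [-0.079, 0.997, 0.0, -0.001]
ft_force: [-0.0, 0.4, -0.3]
grip_width: 0.696
grasp_force: 0.0
```

Run:
```python
from h import *
o=manip.get_obs();print(o["clock"],o["position"],R.from_quat(o["ee_rot"]).as_matrix().round(3).tolist(),o["joint_pos"][6],o["grip_width"],o["torque"])
a=cam("wrist","w2.png");np.savez("w2.npz",K=a[1],E=a[2])
```

```text
3.9 [ 0.5421909  -0.13778026  0.13730316] [[-0.988, -0.157, -0.002], [-0.157, 0.988, 0.0], [0.002, 0.0, -1.0]] 2.046934009946652 0.6960239352447792 [ 0.03287786 -0.00575797  0.02610552]
```

View pics/w2.png

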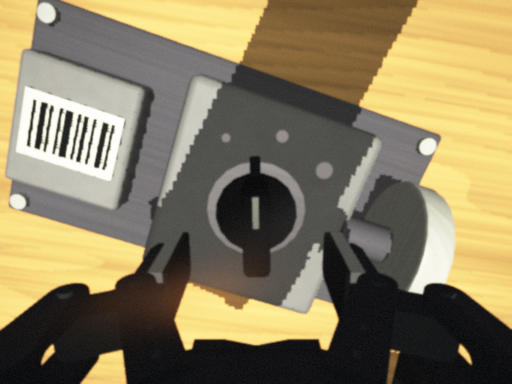

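The white line is upright at (255,212), aligned with the gripper, and the nose falls between the small stud (226,138) and the middle one (283,136). Next I grip the bar, turn clockwise and watch the torque.

Request:
arm_command(series="0.3 0 0 0.05 0;0.3 0 0 0.043 0;0.6 0 0 0 0;0.8 0 0 0 0;1 0 0 0 0;1 0 0 0 0;1 0 0 0 0;1 0 0 0 0;1 0 0 0 0;1 0 0 0 0", newtons=50)

```text
clock: 5.2
position: [0.5433, -0.1379, 0.102]
ee_rot: [-0.079, 0.997, 0.0, 0.001]
ft_force: [-2.4, 2.1, 6.0]
grip_width: 0.151
grasp_force: 49.8
```

```bash
cat > s.py <<'E'
from h import *
o=manip.get_obs();r=R.from_quat(o["ee_rot"]).as_matrix()
print(o["clock"],o["position"].round(4) if hasattr(o["position"],"round") else o["position"],"ty",np.degrees(np.arctan2(r[1,1],r[0,1])).round(1),"F",np.round(o["ft_force"],1),"T",np.round(o["torque"],3),"g",o["grip_width"],o["grasp_force"],"j",np.round(o["joint_pos"],2))
E
python3 s.py
```

```text
5.2 [ 0.5433 -0.1379  0.102 ] ty 99.1 F [-2.4  2.1  6. ] T [ 0.221  0.417 -0.015] g 0.15083781092983387 49.81376051902771 j [-0.3   0.35  0.55  1.83 -0.22  1.02  2.07]
```

Request:
arm_command(series="1 0 0 0 0.03;1 0 0 0 0.03;1 0 0 0 0.03;1 0 0 0 0.03;1 0 0 0 0.03;1 0 0 0 0.03;1 0 0 0 0.03;1 0 0 0 0;1 0 0 0 0;1 0 0 0 0")

```text
clock: 6.45
position: [0.5432, -0.1384, 0.102]
ee_rot: [0.248, 0.969, 0.0, 0.001]
ft_force: [-1.9, -0.1, 7.4]
grip_width: 0.152
grasp_force: 50.0
```

```bash
python3 s.py
```

```text
6.45 [ 0.5432 -0.1384  0.102 ] ty 61.2 F [-1.9 -0.1  7.4] T [-0.205  0.55   0.046] g 0.1517936165475128 49.99071478843689 j [-0.39  0.38  0.68  1.83 -0.27  1.02  1.46]
```

Request:
arm_command(series="1 0 0 0 0.02;1 0 0 0 0.02;1 0 0 0 0.02;1 0 0 0 0;1 0 0 0 0;1 0 0 0 0;1 0 0 0 0;1 0 0 0 0;1 0 0 0 0;1 0 0 0 0")

```text
clock: 7.7
position: [0.5431, -0.1385, 0.102]
ee_rot: [0.339, 0.941, 0.0, 0.001]
ft_force: [-2.4, -0.6, 7.2]
grip_width: 0.157
grasp_force: 49.9
```

```bash
python3 s.py
```

```text
7.7 [ 0.5431 -0.1385  0.102 ] ty 50.4 F [-2.4 -0.6  7.2] T [-0.126  0.596 -0.207] g 0.15714975619039953 49.93528068065643 j [-0.42  0.39  0.71  1.83 -0.29  1.03  1.29]
```

Request:
arm_command(series="1 0 0 0 0.02;1 0 0 0 0.02;1 0 0 0 0.015;1 0 0 0 0;1 0 0 0 0;1 0 0 0 0;1 0 0 0 0;1 0 0 0 0;1 0 0 0 0;1 0 0 0 0")

```text
clock: 8.95
position: [0.543, -0.1387, 0.102]
ee_rot: [0.418, 0.908, 0.0, 0.0]
ft_force: [-2.2, -1.0, 7.2]
grip_width: 0.151
grasp_force: 50.0
```

```bash
python3 s.py
```

```text
8.95 [ 0.543  -0.1387  0.102 ] ty 40.5 F [-2.2 -1.   7.2] T [-0.213  0.697 -0.009] g 0.15144465946002386 50.01391053199768 j [-0.45  0.4   0.75  1.84 -0.31  1.03  1.13]
```

Request:
arm_command(series="1 0 0 0 0.01;1 0 0 0 0.01;1 0 0 0 0;1 0 0 0 0;1 0 0 0 0;1 0 0 0 0;1 0 0 0 0;1 0 0 0 0;1 0 0 0 0;1 0 0 0 0")

```text
clock: 10.2
position: [0.543, -0.1386, 0.102]
ee_rot: [0.446, 0.895, -0.0, 0.0]
ft_force: [-3.9, -1.3, 6.9]
grip_width: 0.152
grasp_force: 53.9
```

```bash
python3 s.py
```

```text
10.2 [ 0.543  -0.1386  0.102 ] ty 37.0 F [-3.9 -1.3  6.9] T [-0.365  0.838  0.73 ] g 0.1524071861611416 53.91755819320679 j [-0.46  0.4   0.76  1.84 -0.32  1.03  1.07]
```

The stop is felt at 0.73 N m with the bar at about 128°, so the knob is at the biggest stud. I'll ease back, release, rise and look.

Request:
arm_command(series="1 0 0 0 -0.014;1 0 0 0 0;0.4 0 0 0 0;0.3 0 0 0 0;0.3 0 0 0 0;0.3 0 0 0 0;0.3 0 0 -0.05 0;0 0 0 -0.1 0;0 0 0 -0.14 0;0 0 0 -0.14 0")

```text
clock: 11.45
position: [0.5425, -0.1384, 0.2762]
ee_rot: [0.427, 0.904, 0.0, 0.0]
ft_force: [1.3, -0.1, -0.6]
grip_width: 1.002
grasp_force: 0.0
```

Request:
arm_command(series="0 0.04 0.02 -0.14 0;0 0.06 0.04 -0.08 0;0 0.06 0.04 0 0;0 0.06 0.04 0 0;0 0.06 0.04 0 0;0 0.06 0.04 0 0;0 0.06 0.04 0 0;0 0.06 0.04 0 0;0 0.02 0.01 0 0;0 0 0 0 0")

```text
clock: 12.7
position: [0.5165, 0.0885, 0.3617]
ee_rot: [0.427, 0.904, 0.0, 0.0]
ft_force: [-0.3, -0.3, -0.3]
grip_width: 0.998
grasp_force: 0.0
```

```bash
python3 s.py
python3 - <<'E'
from h import *
a=cam("wrist","w3.png");np.savez("w3.npz",K=a[1],E=a[2]);b=cam("top","t2.png")[0]
c=cam("side","s2.png")[0]
C=lambda i,w,h:cv2.resize(i,(w,h),interpolation=cv2.INTER_CUBIC)
x=np.hstack([C(b[200:245,275:335],400,300),C(c[110:215,150:290],400,300)])
cv2.imwrite("pics/m3.png",np.vstack([C(a[0],400,300) if 0 else np.hstack([C(a[0],400,300),np.zeros((300,400,3),np.uint8)]),x]))
E
```

```text
12.7 [0.5165 0.0885 0.3617] ty 39.5 F [-0.3 -0.3 -0.3] T [-0.069 -0.032  0.044] g 0.9975082070643947 0.0 j [-0.87  0.06  0.65  1.57 -0.03  1.53  0.47]
```

View pics/m3.png

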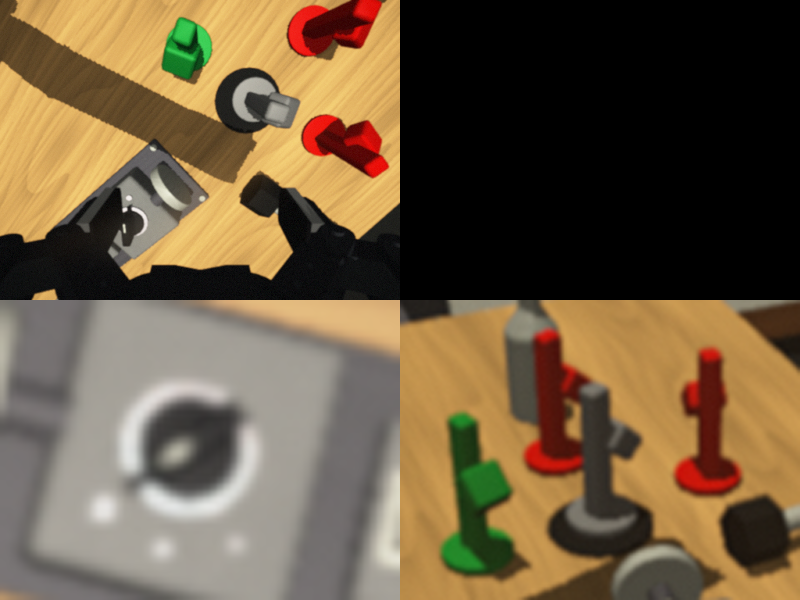

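The knob's nose points at the biggest stud (crop top view, lower left at (105,508)). The grey scanner stands on its pad at about (255,100) in the wrist panel. One enlarged crop for its pose:

Run:
```python
from h import *
a=cv2.imread("pics/w3.png")[75:180,265:395]
cv2.imwrite("pics/w3c.png",cv2.resize(a,None,fx=5,fy=5,interpolation=cv2.INTER_CUBIC))
```

```text
(no output)
```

View pics/w3c.png

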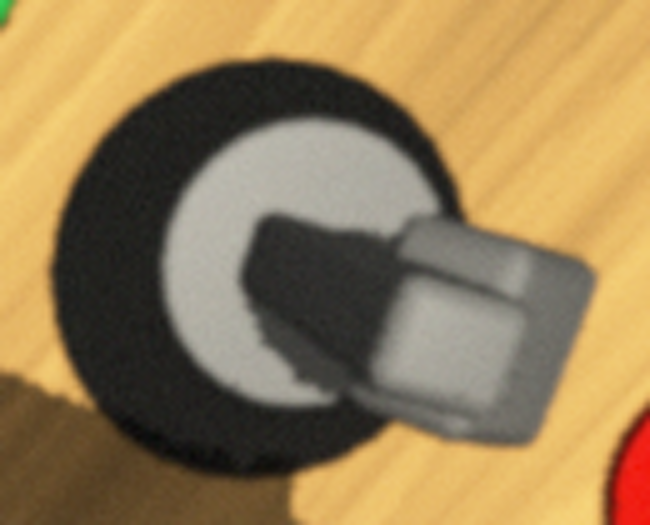

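The light stem top is at crop corners (400,275), (527,312), (500,410), (370,375). The head's front edge runs from (595,275) to (530,445), the foot circle is centred near (305,262) and the pad near (258,268).

Run:
```python
from h import *
z=np.load("w3.npz");K,E=z["K"],z["E"]
P=lambda u,v,h:onz(K,E,u/5+265,v/5+75,h)[:2]
a=lambda d:np.degrees(np.arctan2(d[1],d[0]))
T=[P(*p,.174) for p in((400,275),(527,312),(500,410),(370,375))]
print("stem",np.mean(T,0).round(4),[np.linalg.norm(T[i]-T[i-1]).round(4) for i in range(4)],"yaw",a(T[1]-T[0]),a(T[2]-T[3]))
f0,f1=P(595,275,.130),P(530,445,.130);print("head w",np.linalg.norm(f0-f1),"yaw",a(f0-f1)-90,a(f0-f1)+90,"frontmid",(f0+f1)/2)
print("foot",P(305,262,.016),P(163,262,.016),np.linalg.norm(P(163,262,.016)-P(305,262,.016)))
print("pad",P(258,268,.004),np.linalg.norm(P(53,268,.004)-P(258,268,.004)))
y=np.radians(a(T[1]-T[0])); print("origin from stem",np.mean(T,0)+.004*np.array([np.cos(y),np.sin(y)]))
im=cv2.imread("pics/w3.png");m=((im.max(2)<62)).astype(np.uint8);m2=np.zeros_like(m);m2[80:175,270:360]=m[80:175,270:360]
c=max(cv2.findContours(m2,0,1)[0],key=cv2.contourArea)
h=cv2.convexHull(c);p=np.array([onz(K,E,*q[0],.004)[:2] for q in h]);p=p[p[:,0]<9]
A=np.c_[2*p,np.ones(len(p))];s=np.linalg.lstsq(A,(p**2).sum(1),rcond=None)[0];print("pad fit",s[:2],np.sqrt(s[2]+s[0]**2+s[1]**2))
```

```text
stem [0.5745 0.1631] [np.float64(0.0191), np.float64(0.025), np.float64(0.0187), np.float64(0.0258)] yaw 23.61536700299194 24.494105482606283
head w 0.0378652995479231 yaw 23.704712727143786 203.70471272714377 frontmid [0.60995627 0.17871215]
foot [0.57912085 0.16517649] [0.54875263 0.14020842] 0.03931454508719972
pad [0.57265319 0.15606453] 0.05825970773272605
origin from stem [0.57813821 0.16468947]
pad fit [0.57355938 0.1544041 ] 0.05801132742732606
```

Request:
arm_command(series="0.3 0.0265 0.11 0 0;0.3 0.025 0.12 0 0;0.3 0 0 0 0.043;0.3 0 0 0.04 0.043;0.3 0 0 0.09 0;0.3 0 0 0.1 0;0.3 0 0 0.1 0;0.3 0 0 0.04 0;0.3 0 0 0 0;0.3 0 0 0 0", newtons=50)

```text
clock: 14.1
position: [0.5754, 0.1634, 0.2148]
ee_rot: [0.545, 0.839, 0.001, 0.001]
ft_force: [1.2, 0.0, 0.5]
grip_width: 0.701
grasp_force: 0.0
```

```bash
python3 s.py
python3 - <<'E'
from h import *
a=cam("wrist","w4.png");np.savez("w4.npz",K=a[1],E=a[2])
E
```

```text
14.1 [0.5754 0.1634 0.2148] ty 24.0 F [1.2 0.  0.5] T [-0.023 -0.028 -0.02 ] g 0.7013364717402619 0.0 j [-0.88  0.33  0.65  1.62 -0.21  1.26  0.23]
```

View pics/w4.png

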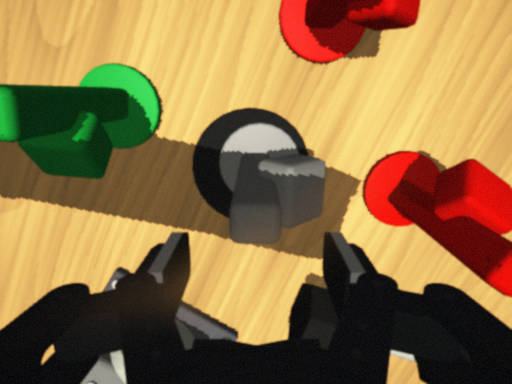

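The stem top sits centred between the fingers at (256,225), with the head to the right, so it is aligned. I'll descend and grip.

Request:
arm_command(series="0.3 0 0 0.05 0;0.3 0 0 0.05 0;0.3 0 0 0.044 0;0.5 0 0 0 0;0.8 0 0 0 0;1 0 0 0 0;1 0 0 0 0;1 0 0 0 0;1 0 0 0 0;1 0 0 0 0", newtons=60)

```text
clock: 15.4
position: [0.5751, 0.1635, 0.1565]
ee_rot: [0.545, 0.839, 0.001, 0.0]
ft_force: [-0.6, 0.8, 5.6]
grip_width: 0.322
grasp_force: 60.8
```

```bash
python3 s.py
```

```text
15.4 [0.5751 0.1635 0.1565] ty 24.0 F [-0.6  0.8  5.6] T [-0.186  0.105 -0.006] g 0.321570883997917 60.81314206123352 j [-0.86  0.39  0.64  1.68 -0.25  1.15  0.26]
```

Gripped at a 27 mm opening. Now lift and carry to the scanning pose (TCP about (0.387, −0.327, 0.2145), same yaw, 15 cm from the tag).

Request:
arm_command(series="1 0 0 -0.05 0;1 0 0 -0.07 0;1 0 0 -0.08 0;1 0 0 -0.08 0;1 0 0 -0.07 0;1 -0.03 -0.03 0 0;1 -0.05 -0.05 0 0;1 -0.06 -0.06 0 0;1 -0.06 -0.06 0 0;1 -0.06 -0.06 0 0")

```text
clock: 16.65
position: [0.5201, 0.0239, 0.2943]
ee_rot: [0.545, 0.838, -0.001, -0.001]
ft_force: [1.2, -0.5, -2.4]
grip_width: 0.32
grasp_force: 59.8
```

Request:
arm_command(series="1 -0.06 -0.06 0 0;1 -0.06 -0.06 0 0;1 -0.06 -0.06 0 0;1 -0.06 -0.06 0 0;1 -0.06 -0.06 0 0;1 -0.06 -0.06 0 0;1 -0.06 -0.06 0 0;1 -0.06 -0.06 0 0;1 -0.06 -0.06 0 0;1 -0.06 -0.06 0 0")

```text
clock: 17.9
position: [0.3979, -0.2919, 0.2941]
ee_rot: [0.545, 0.838, 0.001, -0.001]
ft_force: [0.5, -0.1, -3.2]
grip_width: 0.318
grasp_force: 59.9
```

```bash
cat >> s.py <<'E'
w=np.load("w1.npz")
b=np.array(o["position"])+r@np.array([0,.042,.0705])
d=r@np.array([0,1,1])/2**.5; T=np.array([.522,-.2665,.038])
h=b+d*(b[2]-.038)/-d[2];print("win",b.round(4),"hit",h.round(4),"dist",np.linalg.norm(h-b).round(3))
g=T-d*.15-r@np.array([0,.042,.0705]); print("goal",g.round(4),"rows",(r.T@(g-np.array(o["position"]))/.4).round(4))
E
python3 s.py
```

```text
17.9 [ 0.3979 -0.2919  0.2941] ty 24.0 F [ 0.5 -0.1 -3.2] T [ 0.045 -0.008  0.015] g 0.3184145333163645 59.85388219356537 j [-0.57 -0.05  1.1   1.77  0.04  1.39  0.94]
win [ 0.4362 -0.2747  0.2236] hit [ 0.6055 -0.199   0.038 ] dist 0.262
goal [ 0.3869 -0.327   0.2146] rows [-0.0694 -0.0606  0.1987]
```

Request:
arm_command(series="1 -0.035 -0.03 0.02 0;1 -0.034 -0.03 0.04 0;1 0 0 0.04 0;1 0 0 0.04 0;1 0 0 0.04 0;1 0 0 0.019 0;1 0 0 0 0;1 0 0 0 0;1 0 0 0 0;1 0 0 0 0")

```text
clock: 19.15
position: [0.3895, -0.3257, 0.2161]
ee_rot: [0.545, 0.839, 0.0, 0.0]
ft_force: [-0.5, -0.3, -2.3]
grip_width: 0.32
grasp_force: 59.9
```

```bash
python3 s.py
python3 - <<'E'
from h import *
a,K,E=cam("wrist");s,sK,sE=cam("side","s5.png")
T=[.522,-.2665,.038]
print(proj(K,E,T),proj(sK,sE,T), proj(sK,sE,[.4248,-.3092,.144]))
C=lambda i:cv2.resize(i,(400,300),interpolation=cv2.INTER_CUBIC)
t=cam("top")[0]
q=np.vstack([np.hstack([C(a),C(s)]),np.hstack([C(s[190:340,160:360]),C(t[190:310,270:430])])])
cv2.imwrite("pics/m5.png",q)
E
```

```text
19.15 [ 0.3895 -0.3257  0.2161] ty 24.0 F [-0.5 -0.3 -2.3] T [ 0.03  -0.008 -0.009] g 0.32038478791986175 59.94960844516754 j [-0.46  0.15  1.17  1.86 -0.15  1.23  1.18]
win [ 0.4279 -0.3087  0.1457] hit [ 0.5264 -0.2648  0.038 ] dist 0.152
goal [ 0.3866 -0.3267  0.2145] rows [ 0.0007 -0.0075  0.0041]
[413.28820769 167.48996399] [262.03227909 271.45720475] [230.68651184 262.04295758]
```

View pics/m5.png

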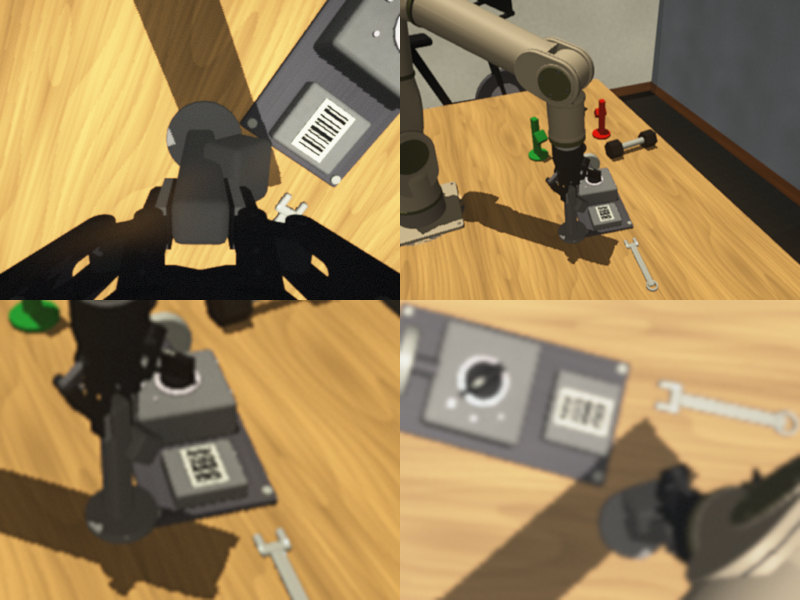

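The tag in the wrist view at (413,166) matches its projection (413,167), so the pose is good. I'll make a 3 mm nudge, then hold.

Request:
arm_command(series="1 0 -0.008 0.004 0;1 0 0 0 0;1 0 0 0 0;1 0 0 0 0;1 0 0 0 0;1 0 0 0 0;1 0 0 0 0;1 0 0 0 0;1 0 0 0 0;1 0 0 0 0")

```text
clock: 20.55
position: [0.3864, -0.327, 0.2143]
ee_rot: [0.545, 0.839, 0.0, -0.0]
ft_force: [0.3, 0.3, -3.0]
grip_width: 0.323
grasp_force: 59.9
```

```bash
python3 s.py
```

```text
20.55 [ 0.3864 -0.327   0.2143] ty 24.0 F [ 0.3  0.3 -3. ] T [ 0.     0.022 -0.01 ] g 0.3233239044320834 59.92652714252472 j [-0.46  0.15  1.17  1.86 -0.15  1.22  1.18]
win [ 0.4248 -0.3099  0.1438] hit [ 0.5214 -0.2669  0.038 ] dist 0.15
goal [ 0.3867 -0.3267  0.2146] rows [ 0.0003  0.0009 -0.0007]
```

Request:
arm_command(series="1 0 0 0 0;1 0 0 0 0;1 0 0 0 0;1 0 0 0 0;1 0 0 0 0;1 0 0 0 0;1 0 0 0 0;1 0 0 0 0;1 0 0 0 0;1 0 0 0 0")

```text
clock: 21.8
position: [0.3864, -0.327, 0.2143]
ee_rot: [0.545, 0.839, 0.0, 0.0]
ft_force: [0.1, -0.1, -3.4]
grip_width: 0.319
grasp_force: 59.9
```

Request:
arm_command(series="1 0 0 0 0;1 0 0 0 0;1 0 0 0 0;1 0 0 0 0;1 0 0 0 0;1 0 0 0 0;1 0 0 0 0;1 0 0 0 0;1 0 0 0 0;1 0 0 0 0")

```text
clock: 23.05
position: [0.3864, -0.327, 0.2143]
ee_rot: [0.545, 0.839, 0.0, -0.0]
ft_force: [-0.1, -0.3, -2.7]
grip_width: 0.317
grasp_force: 59.9
```

```bash
python3 s.py
python3 - <<'E'
from h import *
o=manip.get_obs();r=R.from_quat(o["ee_rot"]).as_matrix();p=np.array(o["position"])
e=r[:,1];g=np.array([.573,.155,.300])-.004*e; print("tcp goal",g,(r.T@(g-p)/.4).round(4))
E
```

```text
23.05 [ 0.3864 -0.327   0.2143] ty 24.0 F [-0.1 -0.3 -2.7] T [0.016 0.022 0.035] g 0.3174211915531815 59.92607116699219 j [-0.46  0.15  1.17  1.86 -0.15  1.22  1.18]
win [ 0.4248 -0.3099  0.1438] hit [ 0.5214 -0.2669  0.038 ] dist 0.15
goal [ 0.3867 -0.3267  0.2146] rows [ 0.0002  0.0009 -0.0007]
tcp goal [0.56934572 0.15337328 0.29999976] [ 0.9111  0.9062 -0.2142]
```

Held for over 2.5 s. Now lift and carry back to the pad centre.

Request:
arm_command(series="1 0 0 -0.05 0;1 0 0 -0.07 0;1 0.02 0.02 -0.06 0;1 0.05 0.05 -0.03 0;1 0.06 0.06 0 0;1 0.06 0.06 0 0;1 0.06 0.06 0 0;1 0.06 0.06 0 0;1 0.06 0.06 0 0;1 0.06 0.06 0 0")

```text
clock: 24.3
position: [0.4739, -0.099, 0.2983]
ee_rot: [0.545, 0.839, 0.0, -0.0]
ft_force: [-0.0, 0.6, -3.2]
grip_width: 0.323
grasp_force: 60.0
```

Request:
arm_command(series="1 0.06 0.06 0 0;1 0.06 0.06 0 0;1 0.06 0.06 0 0;1 0.06 0.06 0 0;1 0.06 0.06 0 0;1 0.06 0.06 0 0;1 0.06 0.06 0 0;1 0.06 0.055 0 0;1 0 0 0 0;1 0 0 0 0")

```text
clock: 25.55
position: [0.5691, 0.1521, 0.2981]
ee_rot: [0.545, 0.839, -0.0, 0.0]
ft_force: [-0.4, -0.7, -3.2]
grip_width: 0.321
grasp_force: 60.3
```

Run:
```python
from h import *
o=manip.get_obs();r=R.from_quat(o["ee_rot"]).as_matrix();p=np.array(o["position"])
e=r[:,1];g=np.array([.573,.155,.162])-.004*e; print(p,r.round(3).tolist(),"tcp goal",g,(r.T@(g-p)/.4).round(4),o["grip_width"],o["ft_force"])
```

```text
[0.5690855 0.1520829 0.2980576] [[-0.406, 0.914, -0.0], [0.914, 0.406, -0.001], [-0.001, -0.001, -1.0]] tcp goal [0.56934481 0.15337531 0.1620026 ] [0.0029 0.0021 0.3401] 0.3209852154746625 [-0.37568003 -0.71880284 -3.16866788]
```

Request:
arm_command(series="1 0.003 0.002 0.05 0;1 0 0 0.06 0;1 0 0 0.06 0;1 0 0 0.06 0;1 0 0 0.05 0;1 0 0 0.03 0;1 0 0 0.02 0;1 0 0 0.01 0;1 0 0 0.005 0;1 0 0 0 0")

```text
clock: 26.8
position: [0.5695, 0.1543, 0.1606]
ee_rot: [0.545, 0.839, 0.0, 0.0]
ft_force: [0.0, -0.5, -2.8]
grip_width: 0.32
grasp_force: 60.2
```

```bash
python3 s.py
```

```text
26.8 [0.5695 0.1543 0.1606] ty 24.0 F [ 0.  -0.5 -2.8] T [-0.057  0.001 -0.015] g 0.31996130322463956 60.225791931152344 j [-0.89  0.37  0.68  1.7  -0.25  1.16  0.28]
win [0.6079 0.1714 0.0901] hit [0.6556 0.1926 0.038 ] dist 0.074
goal [ 0.3867 -0.3268  0.2145] rows [-0.9127 -0.9067 -0.1353]
```

Request:
arm_command(series="1 0 0 0.003 0;1 0 0 0.003 0;1 0 0 0.003 0;1 0 0 0.002 0;1 0 0 0 0;1 0 0 0 0;1 0 0 0 0;1 0 0 0 0;1 0 0 0 0;1 0 0 0 0")

```text
clock: 28.05
position: [0.5695, 0.1542, 0.1565]
ee_rot: [0.545, 0.839, 0.0, -0.0]
ft_force: [-3.4, -0.8, 6.1]
grip_width: 0.321
grasp_force: 61.2
```

In contact (+6 N). Release slowly and rise.

Request:
arm_command(series="0.6 0 0 0 0;0.5 0 0 0 0;0.4 0 0 0 0;0.3 0 0 0 0;0.3 0 0 0 0;0.3 0 0 -0.03 0;0.3 0 0 -0.07 0;0.3 0 0 -0.12 0;0.3 0 0 -0.14 0;0.3 0 0 -0.14 0")

```text
clock: 29.3
position: [0.5691, 0.1538, 0.3588]
ee_rot: [0.545, 0.839, 0.001, 0.0]
ft_force: [1.3, 0.7, 0.3]
grip_width: 0.7
grasp_force: 0.0
```

Request:
arm_command(series="0.3 -0.06 -0.06 0 0;0.3 -0.06 -0.06 0 0;0.3 -0.06 -0.06 0 0;0.3 -0.06 -0.06 0 0;0.3 0 0 0 0;0.3 0 0 0 0;0.3 0 0 0 0;0.3 0 0 0 0;0.3 0 0 0 0;0.3 0 0 0 0")

```text
clock: 30.55
position: [0.5207, 0.0276, 0.3559]
ee_rot: [0.545, 0.839, -0.0, -0.0]
ft_force: [-0.3, -1.2, -0.3]
grip_width: 0.699
grasp_force: 0.0
```

```bash
python3 s.py|head -1
python3 - <<'E'
from h import *
a=cam("wrist","w6.png")[0];t=cam("top","t6.png")[0];s=cam("side","s6.png")[0]
C=lambda i:cv2.resize(i,(400,300),interpolation=cv2.INTER_CUBIC)
cv2.imwrite("pics/m6.png",np.vstack([np.hstack([C(a),C(t)]),np.hstack([C(s[110:290,150:390]),C(t[170:270,190:330])])]))
E
```

```text
30.55 [0.5207 0.0276 0.3559] ty 24.0 F [-0.3 -1.2 -0.3] T [-0.012 -0.024 -0.054] g 0.6990655550551472 0.0 j [-0.89  0.05  0.79  1.59 -0.04  1.52  0.32]
```

View pics/m6.png

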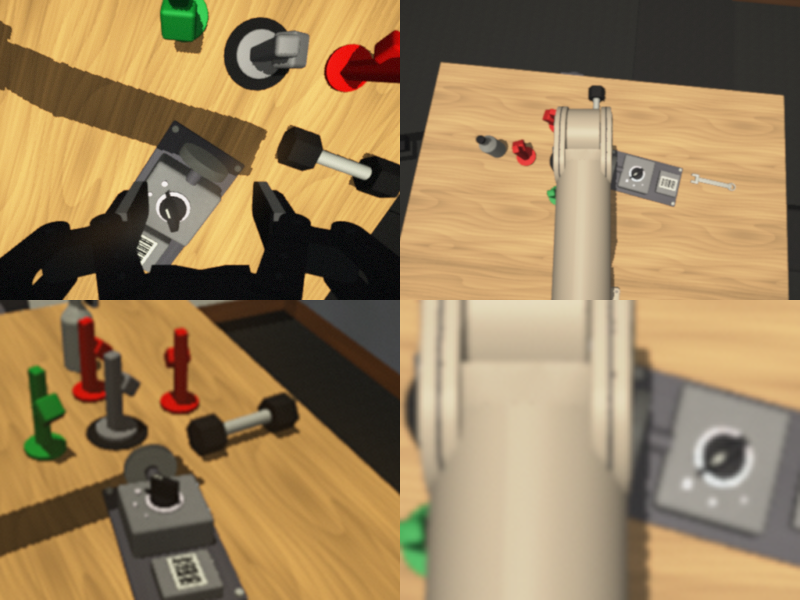

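The scanner stands upright and well inside the pad: its foot is at (262,55) with black pad all around it. The knob points at the biggest stud and the bystanders look undisturbed.

```bash
python3 -c "
from workcell import manip
print(manip.hand_in())"
```

```text
the job is handed in; nothing more can be done
None
```

The job is handed in (no verdict was returned): the knob is in its last position at the biggest stud, the tag was scanned from 15 cm for over 2.5 s, the scanner stands upright wholly on its pad, and the bottle, dumbbell and wrench were not touched.

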